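# Stand the bottle in the empty compartment of the covered box

## Task

Lift the wooden cover off the little three-compartment box and lay it flat on the table, handle up. Then stand the small dropper bottle upright in the one compartment that is empty, without tipping the bottle over on the way, and let go.

Things in the scene. Friction and masses are not known exactly. Their poses are not given: they have to be found in the camera images.
- box: open wooden box, fixed to the table, 78 x 206 mm and 33 mm high, with three equal compartments in a row along its own y (centres at y = -67, 0 and +67 mm). Each is 68 mm (x) by 62 mm (y) inside; walls and dividers are 5 mm thick and reach the full height of 33 mm. The compartments are hidden by the cover at first; one holds a small roll of paper tape, one a small black felt pad (both under 20 mm high), one is empty. Origin: centre of the underside, on the table; z up.
- free_pad: thin cork pad, 64 x 58 x 3 mm, on the floor of the empty compartment (the other two have the same pad under their contents). Fixed. Origin: centre of its underside, 5 mm above the table; its top, on which the bottle is to stand, is 8 mm above the table. Axes parallel to the box's.
- cover: flat wooden board 80 x 208 x 8 mm, 0.2 kg, lying loose on the rim of the box, with a dark wooden grip bar in the middle of its top: 20 mm wide (x), 80 mm long (y), rising 30 mm above the board (38 mm above the underside). Origin: centre of the board's underside (33 mm above the table at first); y along the long side, z up. The table nearer the robot than the box and the bottle is always clear, with room for the cover around x = 0.40, y = -0.25 m, its long side along world y.
- bottle: closed small brown bottle with a black dropper cap, standing on the table beside the box, about 0.07 kg, 102 mm high; round body 34 mm in diameter up to 70 mm, above it a cap 24 mm in diameter to 77 mm and a narrow rubber bulb. Origin: centre of the underside; z up along the bottle.

How it is judged (in metres and radians):
At the end, for the whole second after the job is handed in: Cover flat on the table, handle up (underside under 12 mm above it, tilt under 0.1 rad); bottle on the empty compartment's pad, upright within 0.12 rad, axis within 25 mm of the pad's centre, underside under 10 mm above the pad's underside; both at rest (height (world z) of cover between -0.01 and 0.012 m and angle between cover's own z axis and vertical below 0.1 rad and linear speed of each of cover, bottle below 0.02 m/s and horizontal distance between bottle and free_pad below 0.025 m and z of bottle in the frame of free_pad below 0.01 m and angle between bottle's own z axis and vertical below 0.12 rad); the robot touches nothing.
It fails at once if the bottle is tipped over (more than 0.8 rad from upright) (angle between bottle's own z axis and vertical above 0.8 rad).
It also fails if it takes over 58 s, if anything falls off the work surface, if the arm or the gripper's body presses on something with over 40 N, if the wrist force passes 120 N, or if a joint passes its speed limit or range.

## Robot

A 6-joint arm with a two-finger parallel gripper is mounted at the origin on a cart in front of the work surface, level with it; the furniture and walls round the work are solid. World frame = base frame: x ahead of the robot, y to its left, z up, the work surface at z = 0. Lengths are in mm, angles in rad, forces in N, time in s.
With the tool pointing down it reaches from about 275 to 850 mm from the base axis. Payload 19 kg.
Tool frame: the origin (TCP) lies midway between the tips of the shut fingers; the grasp point (between the pads) lies 19 mm behind it; z points along the fingers, y is the line along which they close (so a half turn about z gives the same grasp; the last joint's range is limited). The gripper opens to 85 mm and grips with 20 to 120 N. Pads are 22 mm wide; open, the fingers measure 114 mm over their backs; the gripper's body (76 mm by 85 mm) begins 54 mm behind the grasp point. The pads swing forward as they close: fully open they stand 13 mm farther back than shut.
Start: joints at [0.971, 0.15, 1.437, -0, 1.554, -0.134], TCP at [258.253, 513.708, 231.267] pointing down, gripper open.
Joint ranges: [-2.8, 2.8], [-0.68, 2.1], [0.12, 2.68], [-1.39, 4.53], [0.16, 2.79], [-2.81, 2.81]. Speed limits (rad/s): [1.89, 1.89, 2.22, 3.01, 3.01, 3.01].

## Interface

Orientations are given as a unit quaternion [w, x, y, z].
In Python, from cell import bot gives the robot as it stands. The module is installed in compiled form; this text tells all that it offers.
- The arm moves only by the shell command python3 -m creep 'ROWS' [OPENING] [FORCE]. ROWS is JSON, a list that holds one entry, the list of rows, each a list of 4 numbers: the shift along the tool's x, y, z in mm, then the turn about the tool's z in rad. A call has 1 to 10 rows; each row is the pose to reach, as a shift and turn from the pose commanded when the call began, along the tool's axes at that moment; what a row does not reach only later rows make up. A row lasts 1/12 s, in which the tool goes at most 41.7 mm and 7.16 degrees, less where a joint would pass 70% of its speed; a pose out of reach is approached as far as the arm can. A call with a gripper value outside its range is refused whole. OPENING is the opening, from 0 (shut) to 1 (fully open), set as the call begins (- or left out, the last holds). The fingers move at their own pace and stop on an object; FORCE is the grip in N (left out, the last holds). Time passes only in rows, so rows that repeat a pose let the fingers close. It gives the time, the measured TCP pose, the force, the opening and the grip force at its end, in the units of the state.
- bot.get_state(): the state, without advancing time (a new reading comes with each control period).
- bot.get_image(name): name is "side" or "top"; returns (picture, depth): 480x640x3 uint8, red, green, blue; 480x640 float32, mm along the optical axis (not along the pixel's ray), 0 where there is no reading.
- bot.get_calibration(name): a dict with "camera_matrix" (3x3 intrinsics, pixels), "R" (3x3) and "t" (3): a world point X has camera coordinates R X + t. Camera axes: x right, y down, z forward; pixel columns grow to the right and rows downward; lengths in mm; the calibration is good to about 2 mm. A picture is of the moment at which its call begins. get_calibration takes no time and is no camera call.
- bot.job_done(): hands the job in; it is judged then, once.
The state is a dict: "time": time; "qpos": joint angles; "dq": joint speeds; "joint_efforts": joint torques, N m; "tool_pos": TCP position; "eef_rot": TCP orientation; "contact_force": force on the tool from outside, world axes, zero at the start; "ft_torque": the same for the moment, N m; "grip_width": finger opening in mm; "grip_force": force on a finger pad.
Only numpy, scipy, OpenCV 4.12 (cv2) and the standard library are available. Lean on these libraries where they do the work, as an engineer would, in place of code of your own. Each camera call takes 0.05 s, during which the arm holds its last target. There are 200 camera calls.

## Working session

There is one attempt and no reset: what is moved stays moved. The work goes in short steps, Python scripts to look and compute and a shell command to move; the robot and the scene stay as the last step left them, time stands still between calls to the robot, and variables do not carry over. Pictures are saved under pics/ and viewed, at most 10 in all, crops included, and the job is handed in when it is done.

```bash
mkdir -p pics
cat > h.py <<'E'
from cell import bot
import numpy as np, cv2
def shot(n,f):
    p,d=bot.get_image(n); cv2.imwrite('pics/'+f+'.png',p[:,:,::-1]); np.save('pics/'+f+'.npy',d); np.save('pics/'+f+'_rgb.npy',p); return p,d
def cloud(n,d):
    c=bot.get_calibration(n);K=np.array(c['camera_matrix']);R=np.array(c['R']);t=np.array(c['t'])
    v,u=np.mgrid[:480,:640]
    P=np.stack([(u-K[0,2])/K[0,0]*d,(v-K[1,2])/K[1,1]*d,d],-1)
    return (P-t)@R
E
python3 - <<'E'
from h import *
for n in('top','side'):
    p,d=shot(n,n+'0'); c=bot.get_calibration(n); print(n,-np.array(c['R']).T@c['t'])
s=bot.get_state(); print(s['tool_pos'],s['eef_rot'],s['contact_force'],s['time'])
a,b=[cv2.imread(f'pics/{n}0.png') for n in('top','side')]
cv2.imwrite('pics/both.png',cv2.resize(np.vstack([a,b]),(400,600)))
E
```

```text
top [ 522.32809167 -219.02918308  896.81635467]
side [ 231.01423766 -732.50704408  636.59552346]
[258.15938453 513.55363314 230.74749424] [-2.03351145e-04  2.30812304e-01  9.72998144e-01 -5.01013433e-04] [ 0.07627291 -0.23387382  0.09168885] 0.1
```

View pics/top0.png

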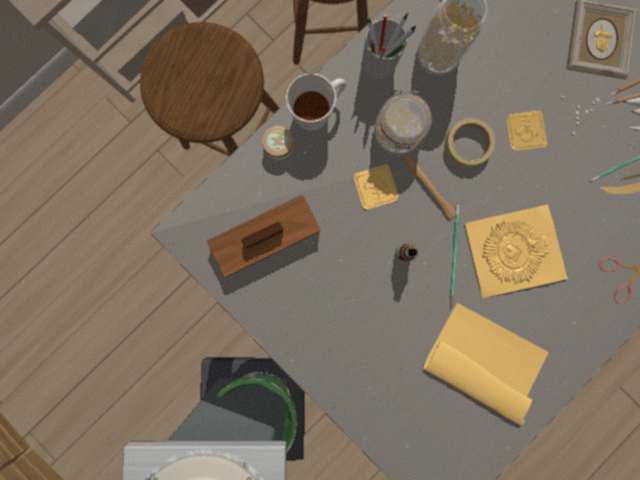

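View pics/side0.png

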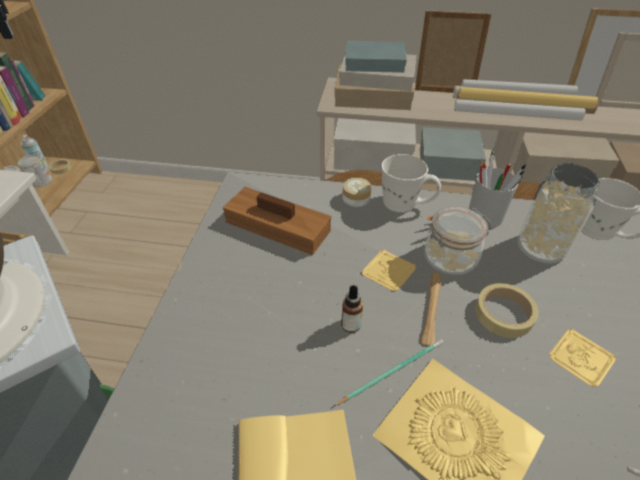

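The top view shows the cover at about (264,237) with its grip bar at (263,235), and the bottle at about (407,252). In the side view the cover is at about (277,218) and the bottle at about (352,310).

Run:
```python
from h import *
for n in('top','side'):
    d=np.load(f'pics/{n}0.npy'); X=cloud(n,d); ok=d>0
    v,u=np.mgrid[:480,:640]
    cb,bb=((200,325,190,285),(385,430,235,300)) if n=='top' else ((215,335,185,255),(335,370,280,335))
    def sel(b,lo,hi):
        m=ok&(u>b[0])&(u<b[1])&(v>b[2])&(v<b[3])&(X[...,2]>lo)&(X[...,2]<hi); return X[m]
    for nm,b,lo,hi in(('board',cb,36,46),('bar',cb,64,76),('cap',bb,72,110),('body',bb,15,65)):
        P=sel(b,lo,hi)
        if len(P)<4: print(n,nm,len(P));continue
        r=cv2.minAreaRect(P[:,:2].astype(np.float32)); print(n,nm,len(P),np.median(P[:,2]).round(1),P[:,2].max().round(1),P.mean(0).round(1),r)
```

```text
top board 3895 41.9 46.0 [ 566.7 -115.3   41.8] ((567.4632568359375, -115.22354125976562), (80.34318542480469, 208.01502990722656), 26.462005615234375)
top bar 454 71.5 75.6 [ 567.  -115.9   71.3] ((567.229736328125, -115.2831802368164), (20.049724578857422, 79.84249114990234), 26.60500717163086)
top cap 129 79.9 103.9 [ 536.4 -392.3   86.1] ((536.7546997070312, -394.4615783691406), (23.23453712463379, 22.198596954345703), 57.91664123535156)
top body 161 56.4 64.7 [ 536.6 -386.2   49.7] ((536.6796875, -394.0863952636719), (33.37804412841797, 31.633878707885742), 50.74118423461914)
side board 2264 40.2 45.9 [ 562.  -130.2   40.2] ((565.05029296875, -117.96942901611328), (83.23607635498047, 209.04296875), 26.605144500732422)
side bar 321 69.7 73.0 [ 563.3 -120.9   69.2] ((564.33154296875, -118.20277404785156), (21.806438446044922, 80.8803482055664), 25.27345848083496)
side cap 208 80.7 103.1 [ 531.4 -400.2   84.4] ((533.4793701171875, -398.47015380859375), (20.926036834716797, 22.617948532104492), 63.0859489440918)
side body 455 45.8 64.8 [ 526.8 -406.3   43.3] ((530.693603515625, -402.33538818359375), (24.57110595703125, 33.0903434753418), 50.73361587524414)
```

```bash
cat >> h.py <<'E'
def go(x,y,z,yaw_y):
    "print shift in tool axes to TCP (x,y,z), tool y at yaw_y deg (mod 180)"
    from scipy.spatial.transform import Rotation as Ro
    s=bot.get_state(); q=s['eef_rot']; R=Ro.from_quat([q[1],q[2],q[3],q[0]]).as_matrix()
    d=R.T@(np.array([x,y,z])-s['tool_pos']); a=np.degrees(np.arctan2(R[1,1],R[0,1]))
    t=(yaw_y-a+90)%180-90
    print('shift',d.round(1),'turn',round(-np.radians(t),3),'q',np.round(s['qpos'],2),'t',s['time'])
E
T='[-280,-212,0,0.644]'; python3 -m creep '[[[-280,-212,0,0.644],[-280,-212,0,0.644],[-280,-212,0,0.644],[-280,-212,0,0.644],[-280,-212,0,0.644],[-280,-212,0,0.644],[-280,-212,0,0.644],[-280,-212,0,0.644],[-280,-212,0,0.644],[-280,-212,0,0.644]]]' 1
python3 -c "from h import *; go(566.5,-116,130,26.4)"
```

```text
time: 0.93
tool_pos: [414.5, 195.4, 231.0]
eef_rot: [0.0, 0.529, 0.849, -0.0]
contact_force: [-0.6, 0.2, -0.0]
grip_width: 85.4
grip_force: 0.0
shift [-346.4   -1.   101.3] turn -0.004 q [ 0.27 -0.1   1.69 -0.    1.55 -0.18] t 0.9333
```

```bash
python3 -m creep '[[[-346,-1,40,0],[-346,-1,40,0],[-346,-1,40,0],[-346,-1,40,0],[-346,-1,40,0],[-346,-1,40,0],[-346,-1,60,0],[-346,-1,80,0],[-346,-1,100,0],[-346,-1,100,0]]]'
python3 -c "
from h import *; go(566.5,-116,130,26.4)
shot('top','top1');shot('side','side1')
p=np.hstack([cv2.imread('pics/top1.png')[130:330,150:450],cv2.imread('pics/side1.png')[100:300,180:480]]);cv2.imwrite('pics/c1.png',p)"
```

```text
time: 1.77
tool_pos: [565.1, -114.2, 124.5]
eef_rot: [-0.004, 0.528, 0.849, -0.001]
contact_force: [-0.7, 0.4, -1.7]
grip_width: 85.1
grip_force: 0.0
shift [-2.2  0.4 -5.5] turn -0.002 q [-0.33  0.22  1.58 -0.    1.35 -0.79] t 1.7667
```

View pics/c1.png

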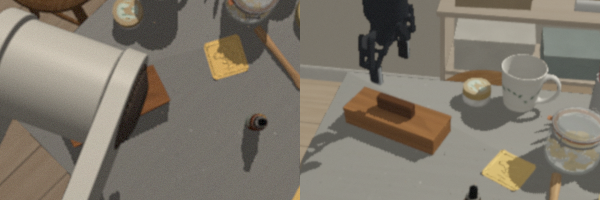

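The crop shows the open gripper over the board, with fingertips near side pixel (252,175). I'll check that against the projected TCP.

```bash
python3 -c "
from h import *
c=bot.get_calibration('side');K=np.array(c['camera_matrix'])
a=np.radians(26.4);e=np.array([np.cos(a),np.sin(a),0])
s=bot.get_state();T=s['tool_pos'];print(T)
for X in (T,T+42*e+[0,0,13],T-42*e+[0,0,13],np.array([566.5,-116,71])):
  p=K@(np.array(c['R'])@X+c['t']);print((p[:2]/p[2]).round())
go(566,-116.5,55,26.4)"
```

```text
[ 565.65550713 -111.6252251   129.7758288 ]
[271. 173.]
[282. 156.]
[258. 179.]
[275. 198.]
shift [-4.7 -1.7 74.8] turn -0.001 q [-0.33  0.21  1.58  0.    1.36 -0.79] t 1.8667
```

```bash
python3 -m creep '[[[-4,-2,20,0],[-4,-2,45,0],[-4,-2,65,0],[-4,-2,80,0],[-4,-2,85,0],[-4,-2,85,0],[-4,-2,85,0]]]' 1
python3 -m creep '[[[0,0,0,0],[0,0,0,0],[0,0,0,0],[0,0,0,0],[0,0,0,0],[0,0,0,0],[0,0,0,0],[0,0,0,0],[0,0,0,0],[0,0,0,0]]]' 0 70
python3 -c "
from h import *; go(566,-116.5,44,26.4)"
```

```text
time: 2.45
tool_pos: [566.9, -115.7, 48.0]
eef_rot: [0.001, 0.526, 0.85, 0.0]
contact_force: [-0.0, 0.5, -0.4]
grip_width: 85.3
grip_force: 0.0
time: 3.28
tool_pos: [566.4, -116.4, 46.7]
eef_rot: [0.0, 0.527, 0.85, 0.0]
contact_force: [-0.6, -0.2, 5.7]
grip_width: 18.8
grip_force: 69.7
shift [ 0.1 -0.4  2.7] turn 0.0 q [-0.34  0.29  1.66 -0.    1.19 -0.8 ] t 3.2833
```

```bash
python3 -m creep '[[[0,0,-10,0],[0,0,-25,0],[0,0,-40,0],[0,0,-55,0],[0,0,-65,0],[0,0,-70,0],[0,0,-70,0],[0,0,-70,0]]]'
python3 -c "
from h import *; go(400,-250,90,0)
p,d=shot('side','side2');p2,_=shot('top','top2')
cv2.imwrite('pics/c2.png',np.hstack([p[100:300,180:480],p2[130:330,150:450]])[:,:,::-1])"
```

```text
time: 3.95
tool_pos: [566.0, -116.2, 115.9]
eef_rot: [-0.0, 0.527, 0.85, -0.0]
contact_force: [-0.4, -0.2, -1.4]
grip_width: 18.7
grip_force: 68.7
shift [ -46.  -208.2   26. ] turn 0.461 q [-0.34  0.22  1.59 -0.    1.33 -0.8 ] t 3.95
```

View pics/c2.png

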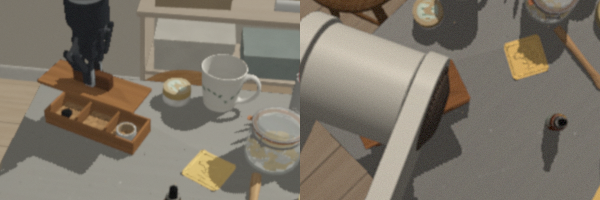

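The cover is lifted level. The black pad is in the left compartment and the tape in the right one, so the middle one, at side crop (97,122), is empty. Now to lay the cover down.

```bash
python3 -m creep '[[[-5,-25,0,0.05],[-11,-50,0,0.11],[-17,-75,0,0.17],[-23,-105,0,0.23],[-29,-130,0,0.29],[-35,-155,0,0.35],[-40,-180,5,0.4],[-44,-200,12,0.44],[-46,-208,20,0.461],[-46,-208,26,0.461]]]'
python3 -m creep '[[[0,0,0,0],[0,0,0,0]]]'
python3 -c "
from h import *; go(400,-250,14,0);print(bot.get_state()['contact_force'])"
```

```text
time: 4.88
tool_pos: [399.2, -250.6, 89.2]
eef_rot: [-0.0, 0.708, 0.706, -0.0]
contact_force: [0.3, -0.5, -1.3]
grip_width: 18.8
grip_force: 68.9
time: 5.05
tool_pos: [400.8, -249.4, 89.9]
eef_rot: [-0.0, 0.707, 0.708, 0.0]
contact_force: [0.8, -0.9, -1.7]
grip_width: 18.8
grip_force: 68.9
shift [-0.6 -0.8 75.9] turn 0.001 q [-0.72  0.03  1.86  0.    1.25 -0.72] t 5.05
[ 0.8301502  -0.85686759 -1.73334656]
```

```bash
python3 -m creep '[[[0,0,20,0],[0,0,40,0],[0,0,55,0],[0,0,65,0],[0,0,69,0],[0,0,72,0],[0,0,73,0],[0,0,74,0],[0,0,75,0],[0,0,75,0]]]'
python3 -c "
from h import *; go(400,-250,14,0)"
```

```text
time: 5.88
tool_pos: [400.6, -250.2, 15.7]
eef_rot: [0.0, 0.707, 0.707, -0.0]
contact_force: [0.9, -0.2, -2.5]
grip_width: 18.7
grip_force: 69.0
shift [ 0.2 -0.6  1.7] turn 0.0 q [-0.72  0.12  1.94 -0.    1.08 -0.72] t 5.8833
```

```bash
python3 -m creep '[[[0,0,1,0],[0,0,1.5,0],[0,0,1.5,0]]]'
python3 -m creep '[[[0,0,0,0],[0,0,0,0],[0,0,0,0],[0,0,0,0],[0,0,0,0],[0,0,0,0],[0,0,0,0],[0,0,0,0]]]' 1
python3 -m creep '[[[0,0,-20,0],[0,0,-50,0],[0,0,-90,0],[0,0,-130,0],[0,0,-170,0],[0,0,-170,0]]]'
python3 -c "
from h import *; go(535.5,-396,180,0)
c=bot.get_calibration('top');e=np.arctan2(-396,535.5);print(np.degrees(e))"
```

```text
time: 6.13
tool_pos: [400.4, -250.1, 13.9]
eef_rot: [0.0, 0.707, 0.707, -0.0]
contact_force: [0.3, -0.1, -1.2]
grip_width: 18.7
grip_force: 69.0
time: 6.8
tool_pos: [400.4, -250.0, 13.8]
eef_rot: [0.0, 0.707, 0.707, -0.0]
contact_force: [-0.0, 0.7, -0.1]
grip_width: 85.1
grip_force: 0.0
time: 7.3
tool_pos: [402.2, -251.5, 191.4]
eef_rot: [0.005, 0.707, 0.707, 0.0]
contact_force: [1.3, -0.4, 1.5]
grip_width: 85.5
grip_force: 0.0
shift [-144.4  133.2   13.4] turn 0.0 q [-0.72 -0.05  1.73 -0.    1.45 -0.72] t 7.3
-36.482769891693074
```

```bash
python3 -m creep '[[[-25,25,0,0],[-50,48,0,0],[-75,70,0,0],[-100,92,0,0],[-125,115,0,0],[-140,130,0,0],[-144,134,0,0],[-144,134,0,0],[-144,134,0,0]]]'
python3 -c "
from h import *; go(535.5,-396,36,0)
p,d=shot('side','side3');p2,e=shot('top','top3')
X=cloud('side',d);v,u=np.mgrid[:480,:640];m=(d>0)&(u>335)&(u<370)&(v>280)&(v<335)&(X[...,2]>15)&(X[...,2]<65);print(X[m].mean(0),X[m][:,:2].min(0),X[m][:,:2].max(0))
cv2.imwrite('pics/c3.png',np.hstack([p[150:400,180:480],p2[130:380,200:500]])[:,:,::-1])"
```

```text
time: 8.05
tool_pos: [534.0, -393.6, 183.3]
eef_rot: [-0.001, 0.707, 0.707, -0.0]
contact_force: [0.5, 0.8, 0.3]
grip_width: 85.5
grip_force: 0.0
shift [ -2.5   1.6 147.3] turn 0.0 q [-0.75  0.35  1.28 -0.    1.51 -0.75] t 8.05
[ 526.58683684 -406.36543703   43.41398336] [ 516.23808401 -414.82850856] [ 548.69588269 -383.40643281]
```

View pics/c3.png

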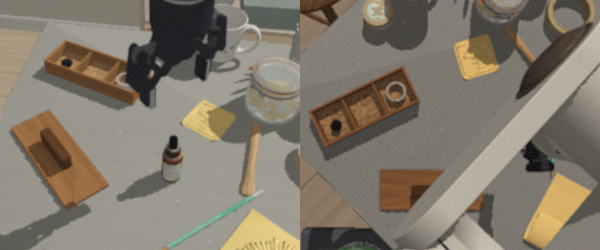

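The cover lies flat, the bottle is undisturbed at side crop (172,160), and the middle compartment is clearly empty. Next I descend on the bottle.

```bash
python3 -m creep '[[[-3,0.5,25,0],[-3,0.5,50,0],[-3,0.5,75,0],[-3,0.5,95,0],[-3,0.5,115,0],[-3,0.5,130,0],[-3,0.5,140,0],[-3,0.5,146,0],[-3,0.5,147,0],[-3,0.5,147,0]]]' 1
python3 -c "
from h import *; go(534.5,-396.5,36,0)"
```

```text
time: 8.98
tool_pos: [535.0, -397.0, 37.5]
eef_rot: [0.0, 0.707, 0.707, -0.0]
contact_force: [0.1, 0.0, -0.3]
grip_width: 85.5
grip_force: 0.0
shift [ 0.5 -0.5  1.5] turn 0.0 q [-0.75  0.46  1.44 -0.    1.24 -0.75] t 8.9833
```

Close in stages to be gentle.

```bash
python3 -m creep '[[[0,0,1,0],[0,0,1,0],[0,0,1,0],[0,0,1,0],[0,0,1,0],[0,0,1,0]]]' 0.5 20
python3 -m creep '[[[0,0,0,0],[0,0,0,0],[0,0,0,0],[0,0,0,0],[0,0,0,0],[0,0,0,0],[0,0,0,0],[0,0,0,0]]]' 0.3 30
python3 -c "
from h import *; p,d=shot('side','side4')
cv2.imwrite('pics/c4.png',cv2.resize(p[230:350,260:440],None,fx=3,fy=3)[:,:,::-1])"
```

```text
time: 9.48
tool_pos: [534.9, -397.0, 36.0]
eef_rot: [0.0, 0.707, 0.707, -0.0]
contact_force: [0.1, 0.2, -0.8]
grip_width: 42.7
grip_force: 0.0
time: 10.15
tool_pos: [535.0, -397.1, 36.0]
eef_rot: [0.0, 0.707, 0.707, -0.0]
contact_force: [-0.3, -0.2, 4.6]
grip_width: 31.3
grip_force: 30.0
```

View pics/c4.png

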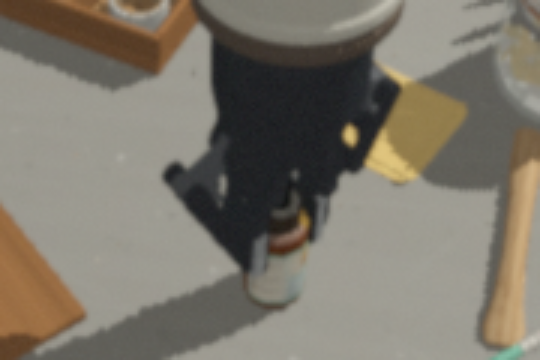

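The pads hold the upright bottle's body just below the shoulder, at about (280,250) in the crop. I'll lift with a little more grip.

```bash
python3 -m creep '[[[0,0,0,0],[0,0,0,0],[0,0,-10,0],[0,0,-22,0],[0,0,-37,0],[0,0,-52,0],[0,0,-65,0],[0,0,-75,0],[0,0,-80,0],[0,0,-80,0]]]' 0 45
python3 -c "
from h import *; go(566,-116.5,116,0)"
```

```text
time: 11.03
tool_pos: [535.2, -397.3, 117.3]
eef_rot: [0.001, 0.707, 0.707, -0.0]
contact_force: [-0.2, 1.0, -0.6]
grip_width: 30.6
grip_force: 44.7
shift [280.8  30.8   0.9] turn -0.0 q [-0.75  0.39  1.36 -0.    1.38 -0.75] t 11.0333
```

```bash
python3 -m creep '[[[10,1,0,0],[28,3,0,0],[50,5,0,0],[75,8,0,0],[100,11,0,0],[125,14,0,0],[150,16,0,0],[175,19,0,0],[200,22,0,0],[220,24,0,0]]]'
python3 -m creep '[[[20,2,0,0],[37,4,0,0],[50,6,0,0],[57,7,0,0],[60,7,0,0],[61,7,0,0],[61,7,0,0],[61,7,0,0]]]'
python3 -c "
from h import *; go(566,-116.5,45,0)
p,d=shot('side','side5');p2,e=shot('top','top5')
cv2.imwrite('pics/c5.png',cv2.resize(np.hstack([p[100:280,200:400],p2[130:310,180:380]]),None,fx=2,fy=2)[:,:,::-1])"
```

```text
time: 11.87
tool_pos: [558.3, -173.5, 115.0]
eef_rot: [-0.001, 0.707, 0.708, -0.0]
contact_force: [0.1, 0.1, 0.7]
grip_width: 31.0
grip_force: 44.7
time: 12.53
tool_pos: [565.8, -116.6, 115.7]
eef_rot: [-0.0, 0.707, 0.707, -0.0]
contact_force: [-0.9, -0.3, -0.6]
grip_width: 31.0
grip_force: 44.7
shift [ 0.1  0.2 70.7] turn -0.001 q [-0.34  0.22  1.59 -0.    1.33 -0.34] t 12.5333
```

View pics/c5.png

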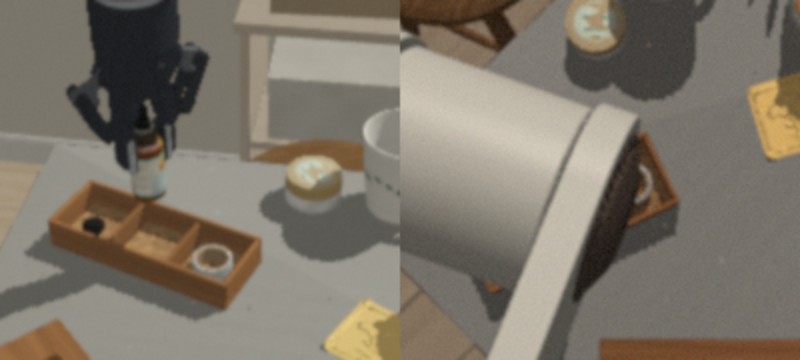

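The bottle hangs upright with its base near side pixel (274,196). That matches the projected centre of the middle compartment, so I lower it.

```bash
python3 -m creep '[[[0,0,15,0],[0,0,30,0],[0,0,42,0],[0,0,52,0],[0,0,59,0],[0,0,64,0],[0,0,67,0],[0,0,69,0],[0,0,70,0],[0,0,70,0]]]'
python3 -m creep '[[[0,0,0.5,0],[0,0,1,0],[0,0,1.5,0],[0,0,1.5,0]]]'
```

```text
time: 13.47
tool_pos: [566.0, -116.0, 46.0]
eef_rot: [0.0, 0.707, 0.707, 0.0]
contact_force: [-0.5, -0.3, -1.1]
grip_width: 30.7
grip_force: 44.7
time: 13.8
tool_pos: [565.9, -116.0, 44.3]
eef_rot: [0.0, 0.707, 0.707, -0.0]
contact_force: [0.2, 0.2, -0.2]
grip_width: 30.9
grip_force: 44.7
```

```bash
python3 -m creep '[[[0,0,0.5,0],[0,0,0.5,0],[0,0,1,0],[0,0,1,0]]]'
```

```text
time: 14.13
tool_pos: [566.1, -116.1, 44.0]
eef_rot: [0.0, 0.707, 0.707, 0.0]
contact_force: [-2.2, 0.5, 9.1]
grip_width: 30.4
grip_force: 45.7
```

Contact is felt (9 N). I release in stages and withdraw upward.

```bash
python3 -m creep '[[[0,0,-0.5,0],[0,0,-0.5,0],[0,0,-0.5,0],[0,0,-0.5,0],[0,0,-0.5,0],[0,0,-0.5,0]]]' 0.55
python3 -m creep '[[[0,0,0,0],[0,0,0,0],[0,0,0,0],[0,0,0,0],[0,0,0,0],[0,0,0,0]]]' 1
python3 -m creep '[[[0,0,-15,0],[0,0,-40,0],[0,0,-70,0],[0,0,-100,0],[0,0,-130,0],[0,0,-150,0],[0,0,-160,0],[0,0,-160,0]]]'
python3 -c "
from h import *; p,d=shot('side','side6')
X=cloud('side',d);v,u=np.mgrid[:480,:640]
m=(d>0)&(u>240)&(u<310)&(v>150)&(v<240)
for lo,hi in((45,70),(90,115)):
  P=X[m&(X[...,2]>lo)&(X[...,2]<hi)];print(P[:,:2].min(0),P[:,:2].max(0),P.mean(0),P[:,2].max())
cv2.imwrite('pics/c6.png',cv2.resize(p[100:340,180:420],None,fx=2,fy=2)[:,:,::-1]);s=bot.get_state();print(s['tool_pos'],s['contact_force'])"
```

```text
time: 14.63
tool_pos: [565.8, -116.0, 43.7]
eef_rot: [-0.0, 0.707, 0.707, -0.0]
contact_force: [-0.6, -0.2, -0.0]
grip_width: 46.8
grip_force: 0.0
time: 15.13
tool_pos: [565.9, -116.0, 43.8]
eef_rot: [0.0, 0.707, 0.707, -0.0]
contact_force: [0.5, -0.1, -0.3]
grip_width: 85.4
grip_force: 0.0
time: 15.8
tool_pos: [566.5, -116.2, 205.8]
eef_rot: [0.001, 0.707, 0.707, 0.001]
contact_force: [1.1, 0.4, 0.9]
grip_width: 85.1
grip_force: 0.0
[ 547.13588402 -134.41045947] [ 580.76242652 -105.88281297] [ 560.61209008 -126.6092352    58.91672642] 69.83782476607028
[ 557.14430166 -124.51277452] [ 572.00694302 -109.07189896] [ 563.10594692 -119.10193593  100.25359344] 108.72961876979764
[ 566.03561555 -116.04165124  203.81098511] [ 0.37041697 -1.10256853 -1.48283237]
```

View pics/c6.png

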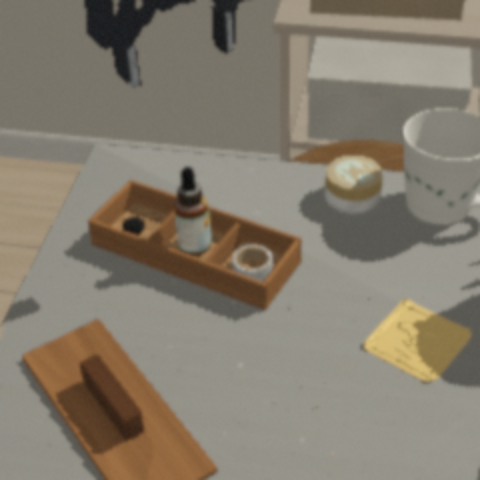

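The bottle stands upright in the middle compartment at crop (192,215), its top at about 109 mm where 110 is expected. The cover lies flat at about (115,400), and the gripper is clear of everything.

```bash
python3 -m creep '[[[0,0,0,0],[0,0,0,0],[0,0,0,0],[0,0,0,0]]]' >/dev/null; python3 -c "
from cell import bot; print(bot.job_done())"
```

```text
the job is handed in; nothing more can be done
None
```

I laid the cover flat on the table, handle up, stood the bottle upright in the empty middle compartment and let go. The job is handed in at about 16 s of the 58 s allowed; no verdict came back.

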